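# Change over the screw carton at the back of the shelf tray

### The job

I have finished with the carton of screws with the green top in the wooden tray, and now need the one with the orange top, which stands behind the red spray can and the yellow glue bottle in the blue shelf tray. First stand the can and the bottle on the black rubber mat; then move the orange-topped carton into the wooden tray and put the green-topped one away squarely where the orange-topped one stood; only when both cartons are changed over, put the can and the bottle back in front of it, each where it stood before. Keep the can and the bottle upright, leave the three things in the other blue tray as they are, and leave everything standing and let go.

Things in the scene. Friction and masses are not known exactly. Their poses are not given: they have to be found in the camera images.
- carton_orange_c (a point): Cardboard carton with an orange top, about 0.35 kg, 44 mm (own x) by 100 mm (own y) by 58 mm high, standing; the point is its centre, 29 mm above its foot; own z up. To be gripped across its 44 mm. It starts at the back of bin, its 100 mm along the tray's y; can and bottle in front leave only 11 mm and stand too tall for a gripper to get in.
- carton_green_c (a point): Cardboard carton of screws with a green top, about 0.35 kg, 44 mm (own x) by 100 mm (own y) by 58 mm high, standing; the point is its centre, 29 mm above its foot; own z up. To be gripped across its 44 mm. It starts in the wooden tray, in the half towards the tray's -x end, the 100 mm along the tray's y. It ends where the orange-topped carton stood in bin.
- spray_red_c (a point): Red spray can with a white cap, about 0.15 kg, 46 mm in diameter, 104 mm high, standing; the point is its centre, on its axis and 52 mm above its foot; own z up. Straight up to 76 mm. It starts at the front of bin, left or right, beside the bottle (axes 77 mm apart along the tray's y), and ends where it started.
- glue_yellow_c (a point): Yellow glue bottle with a red nozzle, about 0.17 kg, 46 mm in diameter, 104 mm high, standing; the point is its centre, on its axis and 52 mm above its foot; own z up. Straight up to 70 mm. It starts at the front of bin, beside the can, and ends where it started.
- bin: Blue shelf tray, fixed, the one with the orange-topped carton; its twin stands beside it. 164 mm (own x) by 176 mm (own y), rim 16 mm high (front 13 mm), walls and floor 3 mm. Origin under its centre at bench height; +x points to its back, away from the robot. A carton stands square at about own x = +19 mm, y = 0; can and bottle at x = -37 mm, y = +38 and -38 mm (either way round).
- tray: Low wooden work tray, fixed, 250 mm (own x) by 142 mm (own y), rim 16 mm high and 6 mm thick, floor 6 mm. Origin under its centre at bench height. Its +x half is free at the start: a carton fits there at own x = +55 mm, y = 0, its 100 mm along the tray's y, beside the green-topped one at about x = -55 mm.
- mat: Black rubber mat, fixed on the bench, 220 mm (own x) by 140 mm (own y), 3 mm thick. Origin under its centre at bench height. Side area for the can and the bottle, for example at own x = +50 and -50 mm.
- carton_black_c (a point): Bystander: carton with a black top, 44 mm (own x) by 100 mm (own y) by 58 mm high, standing; the point is its centre, 29 mm above its foot; own z up. Stands in the other tray and stays there.
- spray_silver_c (a point): Bystander: silver spray can with a black cap, 46 mm in diameter, 104 mm high, standing; the point is its centre, on its axis and 52 mm above its foot; own z up. Stands in the other tray and stays there.
- oil_green_c (a point): Bystander: green bottle with a white nozzle, 46 mm in diameter, 104 mm high, standing; the point is its centre, on its axis and 52 mm above its foot; own z up. Stands in the other tray and stays there.
There are look-alikes about, which are no part of the job. What is shaped like the part that bears glue_yellow_c but purple is not meant.

How it is judged:
On the way, in this order (a step that is already met when the one before it is completed fails the run):
1. the can and the bottle both stand on the rubber mat, let go, with the orange-topped carton still in its place (x of spray_red_c in the frame of mat between -0.098 and 0.098 m and y of spray_red_c in the frame of mat between -0.058 and 0.058 m and z of spray_red_c in the frame of mat between 0.049 and 0.061 m and angle between each of spray_red_c, glue_yellow_c's own z axis and vertical below 0.1 rad and linear speed of each of spray_red, glue_yellow below 0.03 m/s and contact force between the fingers and spray_red below 0.3 N and x of glue_yellow_c in the frame of mat between -0.098 and 0.098 m and y of glue_yellow_c in the frame of mat between -0.058 and 0.058 m and z of glue_yellow_c in the frame of mat between 0.049 and 0.061 m and contact force between the fingers and glue_yellow below 0.3 N and distance of carton_orange_c from where it was at the start of the episode below 0.02 m), for 0.2 s.
2. the cartons are changed over (orange-topped in the wooden tray, green-topped at the back of the blue tray, both let go) while the can and the bottle are still on the mat (x of carton_orange_c in the frame of tray between -0.1 and 0.1 m and y of carton_orange_c in the frame of tray between -0.05 and 0.05 m and z of carton_orange_c in the frame of tray between 0.03 and 0.04 m and angle between each of carton_orange_c, carton_green_c's own z axis and vertical below 0.08 rad and linear speed of each of carton_orange, carton_green, spray_red, glue_yellow below 0.03 m/s and contact force between the fingers and carton_orange below 0.3 N and x of carton_green_c in the frame of bin between 0.004 and 0.034 m and y of carton_green_c in the frame of bin between -0.015 and 0.015 m and z of carton_green_c in the frame of bin between 0.027 and 0.037 m and angle between the x axis of carton_green_c and the x axis of bin, either way round below 0.2 rad and contact force between the fingers and carton_green below 0.3 N and x of spray_red_c in the frame of mat between -0.098 and 0.098 m and y of spray_red_c in the frame of mat between -0.058 and 0.058 m and z of spray_red_c in the frame of mat between 0.049 and 0.061 m and angle between each of spray_red_c, glue_yellow_c's own z axis and vertical below 0.1 rad and contact force between the fingers and spray_red below 0.3 N and x of glue_yellow_c in the frame of mat between -0.098 and 0.098 m and y of glue_yellow_c in the frame of mat between -0.058 and 0.058 m and z of glue_yellow_c in the frame of mat between 0.049 and 0.061 m and contact force between the fingers and glue_yellow below 0.3 N), for 0.2 s.
At the end, for the whole second after the job is handed in: Orange-topped carton upright on the wooden tray's floor; green-topped one upright at the back of the blue tray, within 15 mm each way of its place (x +19 mm, y 0) and 0.2 rad of square; can and bottle upright within 15 mm of where each started; all let go and at rest (x of carton_orange_c in the frame of tray between -0.1 and 0.1 m and y of carton_orange_c in the frame of tray between -0.05 and 0.05 m and z of carton_orange_c in the frame of tray between 0.03 and 0.04 m and angle between each of carton_orange_c, carton_green_c, spray_red_c, glue_yellow_c's own z axis and vertical below 0.08 rad and linear speed of each of carton_orange, carton_green, spray_red, glue_yellow below 0.03 m/s and contact force between the fingers and carton_orange below 0.3 N and x of carton_green_c in the frame of bin between 0.004 and 0.034 m and y of carton_green_c in the frame of bin between -0.015 and 0.015 m and z of carton_green_c in the frame of bin between 0.027 and 0.037 m and angle between the x axis of carton_green_c and the x axis of bin, either way round below 0.2 rad and contact force between the fingers and carton_green below 0.3 N and distance of each of spray_red_c, glue_yellow_c from where it was at the start of the episode below 0.015 m); the robot touches nothing.
It fails at once if the can or the bottle is tipped by more than 0.5 rad (angle between any of spray_red_c, glue_yellow_c's own z axis and vertical above 0.5 rad).
It fails at once if a thing in the other blue tray is shifted by more than 15 mm or tipped (distance of any of carton_black_c, spray_silver_c, oil_green_c from where it was at the start of the episode above 0.015 m or angle between any of carton_black_c, spray_silver_c, oil_green_c's own z axis and vertical above 0.3 rad).
It also fails if it takes over 126 s, if anything falls off the work surface, if the arm or the gripper's body presses on something with over 40 N, if the wrist force passes 120 N, or if a joint passes its speed limit or range.

### The arm

A 6-joint arm with a two-finger parallel gripper is mounted at the origin on the work surface. World frame = base frame: x ahead of the robot, y to its left, z up, the work surface at z = 0. Lengths are in m, angles in rad, forces in N, time in s.
With the tool pointing down it reaches from about 0.325 to 0.775 m from the base axis. Payload 9.3 kg.
Tool frame: the origin (TCP) lies midway between the tips of the shut fingers; the grasp point (between the pads) lies 19 mm behind it; z points along the fingers, y is the line along which they close (so a half turn about z gives the same grasp; the last joint's range is limited). The gripper opens to 85 mm and grips with 20 to 120 N. Pads are 22 mm wide; open, the fingers measure 114 mm over their backs; the gripper's body (76 mm by 85 mm) begins 54 mm behind the grasp point. The pads swing forward as they close: fully open they stand 13 mm farther back than shut.
Start: joints at [1.057, 0.259, 0.021, 1.334, 0, 1.418], TCP at [0.194, 0.515, 0.231] pointing down, gripper open.
Joint ranges: [-3.04, 3.04], [-0.91, 1.82], [-1.04, 1.36], [-1.92, 1.95], [-1.52, 1.45], [-3.14, 3.14]. Speed limits (rad/s): [2.22, 2.22, 2.79, 3.14, 3.14, 3.14].

### API

Orientations are given as a unit quaternion [w, x, y, z].
In Python, from cell import telemetry, imaging, bot, spotter gives the robot as it stands.
- The arm moves only by the tool apply_moves, never from a script. Its argument "deltas" is text: rows parted by semicolons, each of 4 numbers parted by spaces: the shift along the tool's x, y, z in m, then the turn about the tool's z in degrees. In form: tx ty tz spin; .... A call has 1 to 12 rows; each row is the pose to reach, as a shift and turn from the pose commanded when the call began, along the tool's axes at that moment; what a row does not reach only later rows make up. A row lasts 1/8 s, in which the tool goes at most 62.5 mm and 10.7 degrees, less where a joint would pass 70% of its speed; a pose out of reach is approached as far as the arm can. A call with a gripper value outside its range is refused whole. "claw" is the opening in per cent of the stroke, from 0 (shut) to 100 (fully open), set as the call begins (left out, the last holds). The fingers move at their own pace and stop on an object; "squeeze" is the grip in N (left out, the last holds). Time passes only in rows, so rows that repeat a pose let the fingers close. It gives the time, the measured TCP pose, the force, the opening and the grip force at its end, in the units of the state.
- telemetry.get_state(): the state, without advancing time (a new reading comes with each control period).
- imaging.camera(name): name is "scene" or "top" or "wrist"; returns a dict with "pixels" (420x560x3 uint8, red, green, blue), "fx", "fy", "cx", "cy" (pixels), "xyz" and "rotation" of the camera in the world. Camera axes: x right, y down, z forward; pixel columns grow to the right and rows downward; lengths in m; the calibration is good to about 2 mm. A picture is of the moment at which its call begins. There is no depth.
- bot.job_done(): hands the job in; it is judged then, once.
Trained networks look in a picture, given as the dict that the camera call returned (one of the last four; its "shot" number tells which), for a name from the list of things; names that differ only in an ending like _2 or _b are one class to them, and where a whole thing is asked for, a point or a joint stands for the part that bears it (a point fixed in the world has none). Each returns a list of dicts, best first, with "p" (0 to 1); they miss things now and then, are a little off and sometimes report something else, mostly with a low value. They report only what shows in the picture. A call takes as long as a camera call. They do not tell look-alikes from the thing itself.
- spotter.boxes_of(label, picture): "xy" ([column, row] in pixels, amid what is visible of it).
The state is a dict: "clock": time; "qpos": joint angles; "joint_vel": joint speeds; "tau": joint torques, N m; "tcp_pos": TCP position; "orientation": TCP orientation; "contact_force": force on the tool from outside, world axes, zero at the start; "moment": the same for the moment, N m; "opening": opening from 0.0 (shut) to 1.0 (fully open); "finger_force": force on a finger pad.
Only numpy, scipy, OpenCV 4.12 (cv2) and the standard library are available. Lean on these libraries where they do the work, as an engineer would, in place of code of your own. Each camera call takes 0.05 s, during which the arm holds its last target. There are 200 camera calls.

## Working session

There is one attempt and no reset: what is moved stays moved. The work goes in short steps, Python scripts to look and compute and a tool call to move; the robot and the scene stay as the last step left them, time stands still between calls to the robot, and variables do not carry over. Pictures are saved under pics/ and viewed, at most 14 in all, crops included, and the job is handed in when it is done.

Besides the shell and the picture viewer there is one more tool, called as name(argument=value, ...) on one line, values as JSON. apply_moves: Moves the arm, as the interface text tells. Its arguments: {"type":"object","properties":{"deltas":{"type":"string"},"claw":{"type":"number"},"squeeze":{"type":"number"}},"required":["deltas"]}

```bash
mkdir -p pics; cat > h.py <<'E'
import numpy as np, cv2
from cell import telemetry, imaging, bot, spotter
def save(pic,name,crop=None,scale=1):
    im=pic["pixels"][:,:,::-1]
    if crop: im=im[crop[1]:crop[3],crop[0]:crop[2]]
    cv2.imwrite("pics/"+name,cv2.resize(im,None,fx=scale,fy=scale,interpolation=cv2.INTER_CUBIC))
def ray(pic,uv,z):
    R=np.array(pic["rotation"]); 
    if R.shape!=(3,3):
        from scipy.spatial.transform import Rotation as Ro; R=Ro.from_quat(R[[1,2,3,0]]).as_matrix()
    d=R@np.array([(uv[0]-pic["cx"])/pic["fx"],(uv[1]-pic["cy"])/pic["fy"],1]); o=np.array(pic["xyz"])
    return o+d*(z-o[2])/d[2]
E
python3 - <<'E'
from h import *
s=telemetry.get_state(); print(s["clock"],s["tcp_pos"],s["orientation"],s["opening"])
for n in ["top","scene"]:
    p=imaging.camera(n); save(p,n+"0.png",scale=1.42); print(n,p["xyz"],np.round(p["rotation"],3).tolist(),p["fx"])
    for l,z in [("carton_orange_c",.05),("carton_green_c",.05),("spray_red_c",.055),("glue_yellow_c",.055),("bin",0.01),("tray",.01),("mat",0.003),("carton_black_c",.05)]:
        for b in spotter.boxes_of(l,p)[:5]: print(l,round(b["p"],2),np.round(b["xy"]),np.round(ray(p,b["xy"],z)[:2],3))
E
```

```text
0.0 [0.19402316 0.51432887 0.23065519] [-2.31748731e-04  1.79426982e-01  9.83771051e-01 -6.50927836e-04] 0.9971543616328743
top [ 0.29309618 -0.00213228  1.47809922] [0.054, -0.698, 0.712, -0.056] 544.6736224207475
carton_orange_c 0.65 [318. 179.] [ 0.603 -0.122]
carton_orange_c 0.41 [393. 224.] [ 0.477 -0.317]
carton_green_c 0.88 [391. 249.] [ 0.411 -0.308]
spray_red_c 0.9 [303. 200.] [ 0.543 -0.08 ]
glue_yellow_c 0.68 [334. 198.] [ 0.548 -0.164]
glue_yellow_c 0.62 [300. 242.] [ 0.434 -0.07 ]
tray 0.85 [391. 223.] [ 0.485 -0.321]
mat 0.78 [143. 224.] [0.496 0.356]
carton_black_c 0.64 [232. 191.] [0.574 0.107]
scene [ 1.08222465 -0.5983871   0.8363153 ] [-0.373, 0.85, 0.344, -0.141] 423.0032867268816
carton_orange_c 0.65 [268. 265.] [ 0.624 -0.135]
carton_green_c 0.91 [159. 262.] [ 0.429 -0.311]
spray_red_c 0.75 [259. 234.] [ 0.539 -0.083]
glue_yellow_c 0.91 [239. 260.] [ 0.566 -0.176]
glue_yellow_c 0.73 [236. 216.] [ 0.447 -0.08 ]
bin 0.93 [269. 276.] [ 0.626 -0.136]
tray 0.73 [174. 299.] [ 0.514 -0.337]
mat 0.86 [349. 169.] [0.502 0.361]
carton_black_c 0.72 [318. 209.] [0.581 0.1  ]
carton_black_c 0.29 [175. 302.] [ 0.55  -0.354]
```

View pics/top0.png

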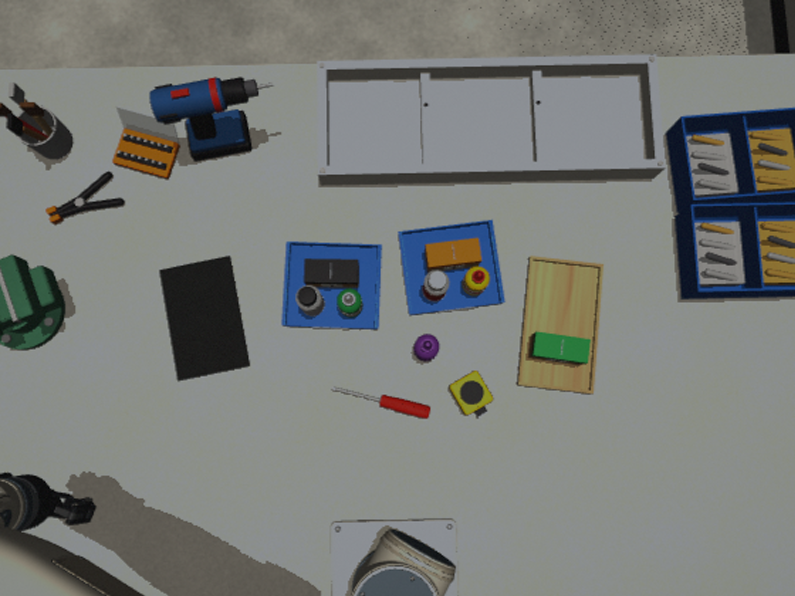

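View pics/scene0.png

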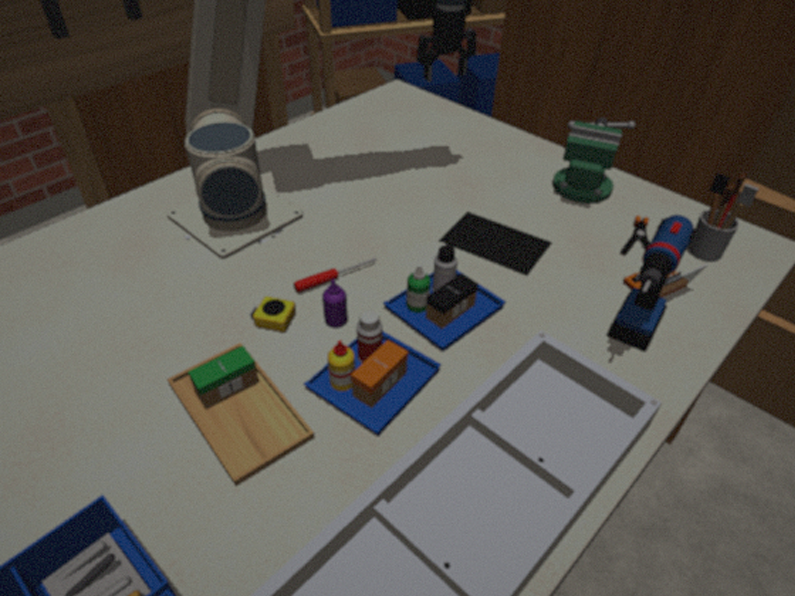

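Top picture (net pixels): the wanted parts are the red can with white cap (306,200), the yellow bottle with red nozzle (336,198), the orange carton (319,178) and the green carton (395,245). Could be mistaken for them: the purple bottle (300,244), silver can (219,210), green oil bottle (245,211), black carton (233,191) and the yellow tape measure (332,276). By the description I choose the two at the front of the right-hand blue tray.

```bash
cat >> h.py <<'E'
def seg(pic,lo,hi,z,box,name):
    "min-area rectangle, in the world at height z, of the biggest HSV blob within box (u0,v0,u1,v1)"
    hsv=cv2.cvtColor(pic["pixels"],cv2.COLOR_RGB2HSV); m=cv2.inRange(hsv,np.array(lo),np.array(hi))
    k=np.zeros_like(m); k[box[1]:box[3],box[0]:box[2]]=255; m&=k
    c=max(cv2.findContours(m,cv2.RETR_EXTERNAL,cv2.CHAIN_APPROX_NONE)[0],key=cv2.contourArea)
    h=cv2.convexHull(c)[:,0].astype(float)
    w=np.array([ray(pic,p,z)[:2] for p in h],np.float32)*1000
    (x,y),(a,b),ang=cv2.minAreaRect(w)
    print(name,"centre mm",round(x,1),round(y,1),"size",round(a,1),round(b,1),"ang",round(ang,1),"blob",cv2.contourArea(c))
    return x/1000,y/1000,ang
E
python3 - <<'E'
from h import *
p=imaging.camera("top")
seg(p,(100,120,60),(125,255,255),.014,(278,150,360,225),"bin")
seg(p,(100,120,60),(125,255,255),.014,(195,165,272,236),"bin2")
seg(p,(5,60,60),(28,255,255),.014,(355,175,435,285),"tray")
seg(p,(0,0,0),(180,255,50),.003,(105,175,180,275),"mat")
seg(p,(5,150,80),(18,255,255),.061,(290,160,345,192),"orange")
seg(p,(50,120,60),(80,255,255),.064,(365,225,425,262),"green")
seg(p,(22,130,80),(35,255,255),.08,(322,184,350,210),"yellow")
seg(p,(0,150,60),(8,255,255),.100,(322,184,350,210),"nozzle")
seg(p,(0,0,130),(180,60,255),.105,(294,186,318,212),"whitecap")
save(p,"crop.png",(275,145,440,285),4)
E
```

```text
bin centre mm 585.7 -123.0 size 164.1 183.9 ang 6.2 blob 3815.5
bin2 centre mm 555.5 106.6 size 183.4 164.0 ang 86.9 blob 3855.5
tray centre mm 470.8 -329.0 size 143.8 251.2 ang 82.0 blob 4730.0
mat centre mm 499.1 353.2 size 216.9 138.2 ang 10.6 blob 3842.5
orange centre mm 603.2 -123.9 size 43.8 100.2 ang 6.1 blob 555.5
green centre mm 421.5 -316.7 size 100.5 44.2 ang 80.6 blob 599.5
yellow centre mm 549.4 -164.7 size 42.5 43.3 ang 43.7 blob 201.0
nozzle centre mm 549.5 -165.0 size 18.0 18.5 ang 87.9 blob 43.0
whitecap centre mm 544.9 -89.9 size 28.2 28.7 ang 88.2 blob 94.0
```

View pics/crop.png

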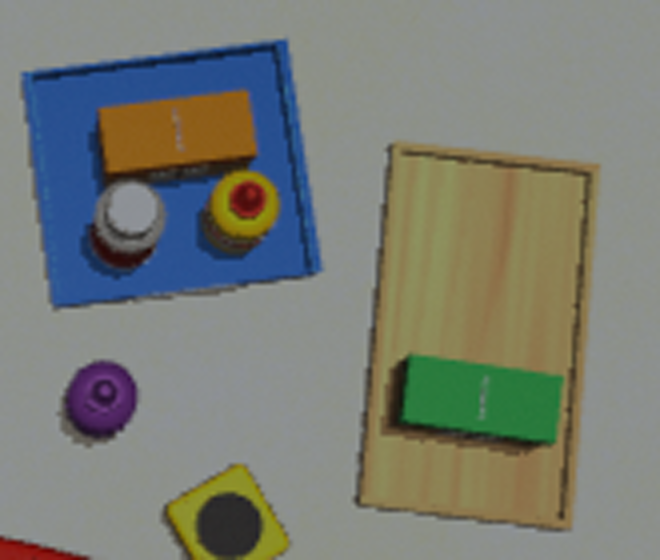

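The crop confirms it: white-capped red can at crop (130,210), red-nozzled yellow bottle (246,200), orange carton (178,130), and the purple look-alike outside the tray at (102,398). The measured sizes and layout agree with those given.

```bash
cat > d.py <<'E'
import sys
from h import *
from scipy.spatial.transform import Rotation as Ro
s=telemetry.get_state(); q=s["orientation"]; R=Ro.from_quat([q[1],q[2],q[3],q[0]]).as_matrix()
yaw=np.degrees(np.arctan2(R[1,0],R[0,0])); P=np.array(s["tcp_pos"])
print("t",round(s["clock"],2),"tcp mm",np.round(P*1000,1),"yaw",round(yaw,1),"tilt",round(np.degrees(np.arccos(-R[2,2])),2),"q6",round(s["qpos"][5],2),"op",round(s["opening"],3),"F",round(float(np.max(s["finger_force"])),1))
for a in sys.argv[1:]:
    x,y,z,w=map(float,a.split(","))
    d=R.T@(np.array([x,y,z])/1000-P); sp=-((w-yaw+180)%360-180)
    print(a,"->",np.round(d,4),"spin",round(sp,1))
E
python3 d.py 545,-90,190,186.2
```

```text
t 0.95 tcp mm [194.2 514.6 231.3] yaw 159.3 tilt 0.0 q6 1.42 op 1.001 F 0.0
545,-90,190,186.2 -> [-0.5417 -0.4418  0.0413] spin -26.9
```

apply_moves(deltas="-0.045 -0.037 0.003 -3; -0.09 -0.074 0.007 -5; -0.14 -0.114 0.011 -8; -0.185 -0.151 0.015 -10; -0.235 -0.192 0.018 -12; -0.28 -0.228 0.022 -15; -0.325 -0.265 0.026 -17; -0.375 -0.306 0.03 -20; -0.42 -0.343 0.033 -22; -0.465 -0.379 0.037 -24; -0.51 -0.416 0.04 -26; -0.5417 -0.4418 0.0413 -26.9", claw=73, squeeze=40)

```text
clock: 2.45
tcp_pos: [0.5459, -0.0925, 0.1896]
orientation: [-0.0, -0.054, 0.999, -0.0]
contact_force: [0.5, -0.0, 0.0]
opening: 0.729
finger_force: 0.0
```

```bash
python3 d.py 545,-90,190,186.2 545,-90,41,186.2; python3 - <<'E'
from h import *
p=imaging.camera("wrist"); save(p,"w1.png"); print(p["xyz"],np.round(p["rotation"],2).tolist(),p["fx"])
for l in ["spray_red_c","glue_yellow_c","carton_orange_c"]:
    for b in spotter.boxes_of(l,p)[:3]: print(l,b["p"],b["xy"],ray(p,b["xy"],.09))
E
```

```text
t 2.45 tcp mm [545.9 -92.5 189.6] yaw -173.8 tilt 0.01 q6 -0.43 op 0.729 F 0.0
545,-90,190,186.2 -> [ 0.0006  0.0025 -0.0004] spin -0.0
545,-90,41,186.2 -> [0.0006 0.0026 0.1486] spin -0.0
[ 0.46259389 -0.10186621  0.33174002] [0.11, 0.66, 0.73, 0.12] 313.1083547353625
spray_red_c 0.59 [286.5, 200.2] [ 0.53569933 -0.09039474  0.09      ]
glue_yellow_c 0.7 [330.2, 62.7] [ 0.43226256 -0.07118409  0.09      ]
glue_yellow_c 0.69 [203.1, 198.5] [ 0.54147589 -0.15732075  0.09      ]
glue_yellow_c 0.48 [259.2, 189.1] [ 0.52884397 -0.11306345  0.09      ]
carton_orange_c 0.76 [244.9, 251.6] [ 0.58513543 -0.12061721  0.09      ]
carton_orange_c 0.58 [66.4, 128.2] [ 0.49743751 -0.26029399  0.09      ]
```

View pics/w1.png

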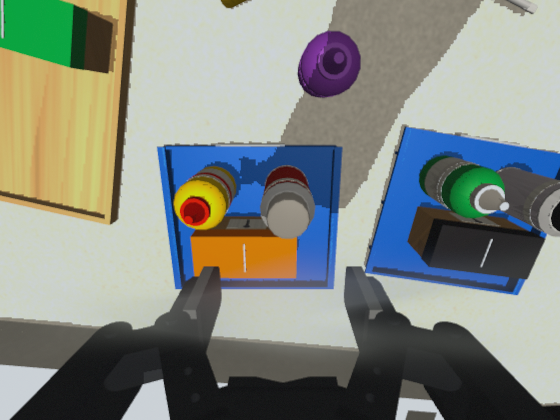

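The wrist view shows the yellow bottle's nozzle at about (195,212), the white cap at (289,212), and the purple look-alike outside the tray at (330,62).

```bash
python3 - <<'E'
from h import *
p=imaging.camera("wrist")
seg(p,(0,150,60),(8,255,255),.104,(170,180,235,235),"nozzle")
seg(p,(100,120,60),(125,255,255),.014,(155,140,345,292),"bin")
seg(p,(0,0,90),(180,40,255),.107,(262,190,316,240),"cap")
print(ray(p,(289,215),.107),ray(p,(195,212),.106))
E
```

```text
nozzle centre mm 547.6 -160.3 size 23.2 21.5 ang 1.6 blob 617.0
bin centre mm 588.2 -121.5 size 164.6 185.1 ang 6.1 blob 10372.5
cap centre mm 540.9 -88.0 size 38.8 37.5 ang 6.1 blob 2010.5
[ 0.54093795 -0.08592626  0.107     ] [ 0.5464799 -0.1574259  0.106    ]
```

apply_moves(deltas="0.001 0.001 0.03 0; 0.001 0.001 0.07 0; 0.001 0.001 0.11 0; 0.001 0.001 0.14 0; 0.001 0.001 0.149 0; 0.001 0.001 0.149 0; 0.001 0.001 0.149 0")

```text
clock: 3.58
tcp_pos: [0.5447, -0.089, 0.0424]
orientation: [0.001, -0.055, 0.999, -0.0]
contact_force: [0.3, 0.1, 0.8]
opening: 0.733
finger_force: 0.0
```

apply_moves(deltas="0 0 0 0; 0 0 0 0; 0 0 0 0; 0 0 0 0; 0 0 0 0; 0 0 -0.01 0; 0 0 -0.01 0", claw=0, squeeze=40)

```text
clock: 4.45
tcp_pos: [0.5445, -0.0893, 0.0521]
orientation: [0.001, -0.054, 0.999, -0.0]
contact_force: [-0.2, -0.9, -1.8]
opening: 0.531
finger_force: 41.0
```

```bash
python3 d.py 544,-89,190,186.2 548,362,190,190.6 548,362,43,190.6
```

```text
t 4.45 tcp mm [544.5 -89.3  52.1] yaw -173.8 tilt 0.1 q6 -0.42 op 0.531 F 41.0
544,-89,190,186.2 -> [ 0.0002  0.0003 -0.1379] spin 0.0
548,362,190,190.6 -> [-0.0527  0.4482 -0.1382] spin -4.4
548,362,43,190.6 -> [-0.0524  0.4483  0.0088] spin -4.4
```

apply_moves(deltas="0 0 -0.04 0; 0 0 -0.095 0; 0 0 -0.14 0; -0.003 0.03 -0.14 0; -0.01 0.085 -0.14 0; -0.017 0.145 -0.14 0; -0.024 0.205 -0.14 0; -0.031 0.265 -0.14 0; -0.038 0.325 -0.14 0; -0.045 0.385 -0.14 0; -0.05 0.43 -0.14 0; -0.0525 0.4485 -0.14 0")

```text
clock: 5.95
tcp_pos: [0.5468, 0.3648, 0.1904]
orientation: [-0.0, -0.056, 0.998, -0.0]
contact_force: [0.5, -0.2, -1.6]
opening: 0.529
finger_force: 41.6
```

apply_moves(deltas="0 0 0.03 0; 0 0 0.08 0; 0 0 0.12 0; 0 0 0.143 0; 0 0 0.148 0; 0 0 0.148 0; 0 0 0.148 0")

```text
clock: 6.82
tcp_pos: [0.5479, 0.3621, 0.0436]
orientation: [0.0, -0.054, 0.999, 0.0]
contact_force: [-0.8, 0.3, -1.3]
opening: 0.53
finger_force: 41.4
```

apply_moves(deltas="0 0 0.0015 0; 0 0 0.0015 0; 0 0 0.0015 0")

```text
clock: 7.2
tcp_pos: [0.5479, 0.3624, 0.0423]
orientation: [0.001, -0.054, 0.999, 0.0]
contact_force: [-1.1, -1.1, 5.7]
opening: 0.532
finger_force: 41.8
```

apply_moves(deltas="0 0 0.001 0; 0 0 0.001 0; 0 0 0.001 0; 0 0 0.001 0; 0 0 -0.03 0; 0 0 -0.08 0; 0 0 -0.13 0; 0 0 -0.149 0; 0 0 -0.149 0", claw=73)

```text
clock: 8.32
tcp_pos: [0.548, 0.3627, 0.192]
orientation: [0.001, -0.054, 0.999, 0.001]
contact_force: [1.0, 1.0, -0.4]
opening: 0.731
finger_force: 0.0
```

```bash
python3 d.py 550,-163,190,186.2 550,-163,41,186.2;  python3 - <<'E'
from h import *
p=imaging.camera("wrist"); save(p,"w2.png")
E
```

```text
t 8.32 tcp mm [548.  362.7 192. ] yaw -173.8 tilt 0.18 q6 0.35 op 0.731 F 0.0
550,-163,190,186.2 -> [ 0.0551 -0.5229  0.0013] spin 0.0
550,-163,41,186.2 -> [ 0.0555 -0.523   0.1503] spin 0.0
```

View pics/w2.png

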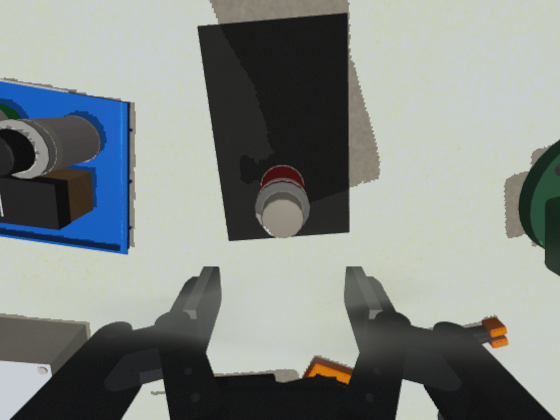

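The red can stands upright on the mat (cap at 285,215). Next, the bottle.

apply_moves(deltas="0.005 -0.04 0 0; 0.01 -0.09 0 0; 0.016 -0.15 0 0; 0.022 -0.21 0 0; 0.028 -0.27 0 0; 0.034 -0.33 0 0; 0.04 -0.39 0 0; 0.046 -0.44 0 0; 0.051 -0.49 0.001 0; 0.055 -0.523 0.001 0; 0.055 -0.523 0.001 0")

```text
clock: 9.75
tcp_pos: [0.5487, -0.1654, 0.1874]
orientation: [-0.001, -0.053, 0.999, 0.001]
contact_force: [-0.3, 0.8, 0.4]
opening: 0.73
finger_force: 0.0
```

apply_moves(deltas="0 0 0.03 0; 0 0 0.07 0; 0 0 0.11 0; 0 0 0.14 0; 0 0 0.15 0; 0 0 0.15 0; 0 0 0.15 0")

```text
clock: 10.62
tcp_pos: [0.5502, -0.1635, 0.0406]
orientation: [0.001, -0.054, 0.999, -0.0]
contact_force: [0.0, 0.4, 1.1]
opening: 0.731
finger_force: 0.0
```

apply_moves(deltas="0 0 0 0; 0 0 0 0; 0 0 0 0; 0 0 0 0; 0 0 0 0; 0 0 -0.01 0; 0 0 -0.01 0", claw=0, squeeze=40)

```text
clock: 11.5
tcp_pos: [0.55, -0.1637, 0.0505]
orientation: [0.001, -0.054, 0.999, -0.0]
contact_force: [0.3, 0.5, -1.1]
opening: 0.53
finger_force: 41.2
```

```bash
python3 d.py  450,344,190,186.2
```

```text
t 11.5 tcp mm [ 550.  -163.7   50.5] yaw -173.8 tilt 0.09 q6 -0.54 op 0.53 F 41.2
450,344,190,186.2 -> [ 0.0442  0.5154 -0.14  ] spin 0.0
```

apply_moves(deltas="0 0 -0.04 0; 0 0 -0.095 0; 0 0 -0.14 0; 0.003 0.03 -0.14 0; 0.007 0.085 -0.14 0; 0.012 0.145 -0.14 0; 0.017 0.205 -0.14 0; 0.023 0.265 -0.14 0; 0.028 0.325 -0.14 0; 0.033 0.385 -0.14 0; 0.038 0.445 -0.14 0; 0.042 0.495 -0.14 0")

```text
clock: 13.0
tcp_pos: [0.4532, 0.3262, 0.1895]
orientation: [0.0, -0.055, 0.999, 0.0]
contact_force: [1.3, -0.4, -1.4]
opening: 0.524
finger_force: 41.8
```

apply_moves(deltas="0.002 0.02 0 0; 0.002 0.02 0.03 0; 0.002 0.02 0.08 0; 0.002 0.02 0.12 0; 0.002 0.02 0.143 0; 0.002 0.02 0.1475 0; 0.002 0.02 0.149 0; 0.002 0.02 0.15 0; 0.002 0.02 0.15 0")

```text
clock: 14.12
tcp_pos: [0.4506, 0.3438, 0.0408]
orientation: [0.001, -0.054, 0.999, 0.0]
contact_force: [-0.9, -2.0, 5.5]
opening: 0.533
finger_force: 42.4
```

Touched down (5.5 N). Release and rise, then move to the orange carton.

apply_moves(deltas="0 0 0 0; 0 0 0 0; 0 0 0 0; 0 0 0 0; 0 0 -0.03 0; 0 0 -0.08 0; 0 0 -0.13 0; 0 0 -0.15 0; 0 0 -0.15 0", claw=73)

```text
clock: 15.25
tcp_pos: [0.4505, 0.3441, 0.1908]
orientation: [0.001, -0.054, 0.999, 0.001]
contact_force: [0.1, 0.6, -0.4]
opening: 0.724
finger_force: 0.0
```

```bash
python3 d.py 604,-122,190,96.2; python3 - <<'E'
from h import *
p=imaging.camera("top"); save(p,"t2.png",scale=1.42)
seg(p,(100,120,60),(125,255,255),.014,(278,150,360,225),"bin")
seg(p,(5,150,80),(18,255,255),.061,(290,160,345,192),"orange")
p=imaging.camera("wrist")
E
```

```text
t 15.25 tcp mm [450.5 344.1 190.8] yaw -173.8 tilt 0.17 q6 0.4 op 0.724 F 0.0
604,-122,190,96.2 -> [-0.102  -0.48    0.0005] spin 90.0
bin centre mm 585.7 -123.1 size 164.1 183.8 ang 6.1 blob 3815.5
orange centre mm 603.3 -123.8 size 44.1 99.9 ang 5.8 blob 557.5
```

View pics/t2.png

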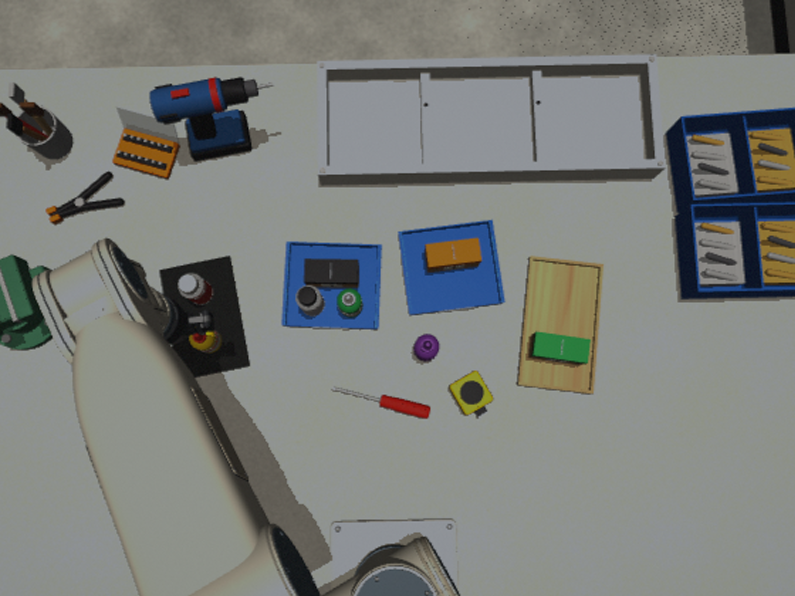

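The mat holds both the can (at 192,288) and the bottle (205,340), upright. The orange carton (453,253) is alone in its tray, unmoved.

apply_moves(deltas="-0.01 -0.045 0 8; -0.02 -0.09 0 16; -0.032 -0.145 0 25; -0.043 -0.2 0 34; -0.054 -0.255 0 43; -0.066 -0.31 0 53; -0.077 -0.365 0 63; -0.088 -0.415 0 73; -0.096 -0.455 0 82; -0.1015 -0.481 0 90; -0.1015 -0.481 0 90; -0.1015 -0.481 0 90")

```text
clock: 16.85
tcp_pos: [0.6024, -0.1229, 0.1882]
orientation: [-0.001, 0.667, 0.745, -0.0]
contact_force: [-0.1, -0.5, 0.2]
opening: 0.728
finger_force: 0.0
```

```bash
python3 d.py 603.5,-123,190,96.2 603.5,-123,17,96.2; python3 - <<'E'
from h import *
p=imaging.camera("wrist"); save(p,"w3.png"); 
for b in spotter.boxes_of("carton_orange_c",p)[:3]: print(b["p"],b["xy"],ray(p,b["xy"],.061))
E
```

```text
t 16.85 tcp mm [ 602.4 -122.9  188.2] yaw 96.3 tilt 0.13 q6 1.12 op 0.728 F 0.0
603.5,-123,190,96.2 -> [-0.0003  0.0011 -0.0018] spin 0.1
603.5,-123,17,96.2 -> [-0.0005  0.0014  0.1712] spin 0.1
0.71 [288.2, 195.5] [ 0.60743506 -0.11572816  0.061     ]
```

View pics/w3.png

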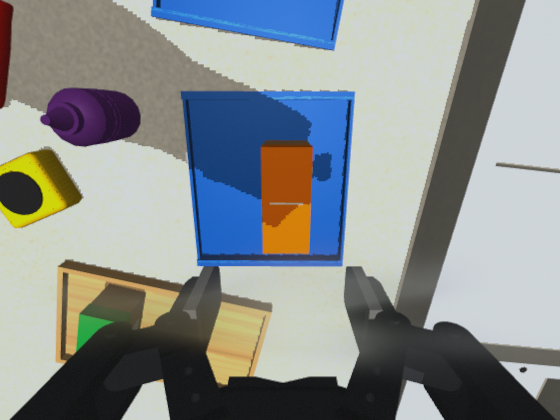

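The orange carton at (287,200) is square to the fingers and the space around it is free.

apply_moves(deltas="0 0.001 0.03 0; 0 0.001 0.07 0; 0 0.001 0.11 0; 0 0.001 0.145 0; 0 0.001 0.165 0; 0 0.001 0.173 0; 0 0.001 0.173 0; 0 0.001 0.173 0")

```text
clock: 17.95
tcp_pos: [0.6046, -0.1232, 0.0176]
orientation: [0.001, 0.667, 0.745, 0.0]
contact_force: [-0.7, 0.1, 0.3]
opening: 0.728
finger_force: 0.0
```

apply_moves(deltas="0 0 0 0; 0 0 0 0; 0 0 0 0; 0 0 0 0; 0 0 0 0; 0 0 -0.01 0; 0 0 -0.01 0", claw=0, squeeze=60)

```text
clock: 18.82
tcp_pos: [0.6042, -0.1234, 0.0273]
orientation: [0.0, 0.668, 0.744, 0.0]
contact_force: [0.6, -0.0, -2.5]
opening: 0.511
finger_force: 61.4
```

```bash
python3 d.py 525,-336,100,82 525,-336,20,82
```

```text
t 18.82 tcp mm [ 604.2 -123.4   27.3] yaw 96.2 tilt 0.05 q6 1.12 op 0.511 F 61.4
525,-336,100,82 -> [-0.2028 -0.1017 -0.0727] spin 14.2
525,-336,20,82 -> [-0.2027 -0.1018  0.0073] spin 14.2
```

apply_moves(deltas="0 0 -0.04 0; 0 0 -0.08 0; -0.025 -0.012 -0.08 2; -0.075 -0.037 -0.08 6; -0.125 -0.062 -0.08 10; -0.17 -0.085 -0.08 13; -0.203 -0.102 -0.08 14.2; -0.203 -0.102 -0.08 14.2; -0.203 -0.102 -0.05 14.2; -0.203 -0.102 -0.02 14.2; -0.203 -0.102 0 14.2; -0.203 -0.102 0.004 14.2")

```text
clock: 20.32
tcp_pos: [0.5241, -0.3347, 0.021]
orientation: [-0.002, 0.754, 0.657, -0.0]
contact_force: [-0.4, 0.2, -2.5]
opening: 0.509
finger_force: 62.4
```

apply_moves(deltas="0 0 0.002 0; 0 0 0.003 0; 0 0 0.003 0")

```text
clock: 20.7
tcp_pos: [0.5251, -0.3362, 0.0206]
orientation: [0.001, 0.754, 0.656, 0.0]
contact_force: [0.0, 2.7, 4.4]
opening: 0.505
finger_force: 62.9
```

apply_moves(deltas="0 0 0 0; 0 0 0 0; 0 0 0 0; 0 0 0 0; 0 0 -0.03 0; 0 0 -0.08 0; 0 0 -0.13 0; 0 0 -0.15 0; 0 0 -0.15 0", claw=73)

```text
clock: 21.82
tcp_pos: [0.5252, -0.3367, 0.171]
orientation: [0.002, 0.755, 0.656, 0.0]
contact_force: [0.3, 0.5, -1.3]
opening: 0.732
finger_force: 0.0
```

```bash
python3 d.py 421,-317,100,81 421,-317,20,81; python3 - <<'E'
from h import *
p=imaging.camera("wrist"); save(p,"w4.png") 
p=imaging.camera("top"); seg(p,(50,120,60),(80,255,255),.064,(365,225,425,262),"green")
E
```

```text
t 21.82 tcp mm [ 525.2 -336.7  171. ] yaw 82.0 tilt 0.18 q6 1.01 op 0.732 F 0.0
421,-317,100,81 -> [ 0.0052 -0.1061  0.0707] spin 1.0
421,-317,20,81 -> [ 0.0053 -0.1063  0.1507] spin 1.0Traceback (most recent call last):
  File "<stdin>", line 3, in <module>
  File "h.py", line 17, in seg
    c=max(cv2.findContours(m,cv2.RETR_EXTERNAL,cv2.CHAIN_APPROX_NONE)[0],key=cv2.contourArea)
ValueError: max() iterable argument is empty
```

View pics/w4.png

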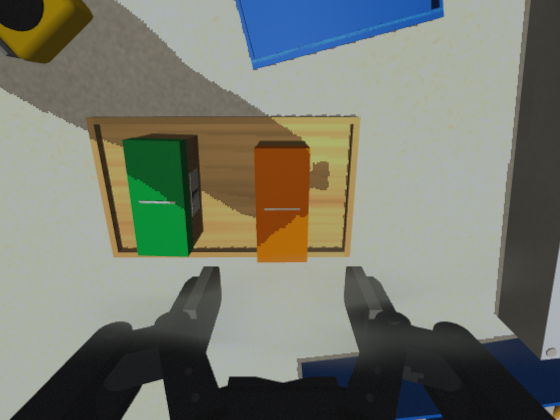

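The orange carton stands in the tray at (282,205); the green one at (158,195) is nearly aligned with it.

apply_moves(deltas="0.002 -0.04 0 0.5; 0.004 -0.085 0 1; 0.005 -0.106 0 1; 0.005 -0.106 0 1; 0.005 -0.106 0.03 1; 0.005 -0.106 0.07 1; 0.005 -0.106 0.11 1; 0.005 -0.106 0.14 1; 0.005 -0.106 0.15 1; 0.005 -0.106 0.15 1; 0.005 -0.106 0.15 1")

```text
clock: 23.3
tcp_pos: [0.421, -0.3171, 0.0204]
orientation: [0.001, 0.76, 0.65, 0.0]
contact_force: [0.3, -0.1, -0.2]
opening: 0.73
finger_force: 0.0
```

apply_moves(deltas="0 0 0 0; 0 0 0 0; 0 0 0 0; 0 0 0 0; 0 0 0 0; 0 0 -0.01 0; 0 0 -0.01 0", claw=0, squeeze=60)

```text
clock: 24.18
tcp_pos: [0.4205, -0.3167, 0.0303]
orientation: [0.001, 0.76, 0.65, -0.0]
contact_force: [-0.2, -0.3, -5.0]
opening: 0.507
finger_force: 61.6
```

```bash
python3 d.py 604,-122,100,96.2
```

```text
t 24.18 tcp mm [ 420.5 -316.7   30.3] yaw 81.0 tilt 0.06 q6 0.92 op 0.507 F 61.6
604,-122,100,96.2 -> [ 0.2209  0.151  -0.0697] spin -15.2
```

apply_moves(deltas="0 0 -0.04 0; 0 0 -0.09 0; 0.025 0.017 -0.09 -2; 0.065 0.044 -0.09 -5; 0.105 0.072 -0.09 -8; 0.145 0.099 -0.09 -11; 0.185 0.126 -0.09 -14; 0.21 0.144 -0.09 -15.2; 0.221 0.151 -0.09 -15.2; 0.221 0.151 -0.09 -15.2; 0.221 0.151 -0.05 -15.2; 0.221 0.151 -0.02 -15.2")

```text
clock: 25.68
tcp_pos: [0.6027, -0.1229, 0.0484]
orientation: [-0.0, 0.668, 0.744, -0.0]
contact_force: [-0.4, 0.2, -3.4]
opening: 0.508
finger_force: 62.9
```

apply_moves(deltas="0 0 0.015 0; 0 0 0.027 0; 0 0 0.031 0; 0 0 0.033 0; 0 0 0.0335 0; 0 0 0.0335 0")

```text
clock: 26.42
tcp_pos: [0.6041, -0.1221, 0.0178]
orientation: [0.001, 0.668, 0.744, -0.0]
contact_force: [-5.2, -1.0, 5.0]
opening: 0.508
finger_force: 64.0
```

Touched down. Release, rise and look.

apply_moves(deltas="0 0 0 0; 0 0 0 0; 0 0 0 0; 0 0 0 0; 0 0 -0.03 0; 0 0 -0.08 0; 0 0 -0.13 0; 0 0 -0.173 0; 0 0 -0.173 0", claw=73)

```text
clock: 27.55
tcp_pos: [0.6054, -0.1222, 0.1927]
orientation: [0.003, 0.668, 0.745, 0.001]
contact_force: [0.3, -0.3, 0.2]
opening: 0.732
finger_force: 0.0
```

```bash
python3 d.py 450.5,344,190,186.2; python3 - <<'E'
from h import *
p=imaging.camera("wrist"); save(p,"w5.png") 
seg(p,(50,120,60),(80,255,255),.061,(240,120,330,270),"green")
seg(p,(100,120,60),(125,255,255),.014,(170,85,360,270),"bin")
p=imaging.camera("scene"); save(p,"s5.png",scale=1.42)
E
```

```text
t 27.55 tcp mm [ 605.4 -122.2  192.7] yaw 96.2 tilt 0.37 q6 1.13 op 0.732 F 0.0
450.5,344,190,186.2 -> [ 0.4802 -0.1033  0.0008] spin -90.0
green centre mm 604.5 -119.0 size 43.7 100.3 ang 6.0 blob 4976.5
bin centre mm 588.2 -121.5 size 163.9 184.8 ang 6.2 blob 26677.5
```

View pics/w5.png

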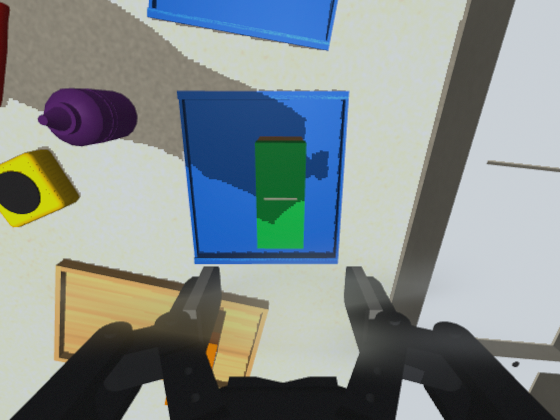

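View pics/s5.png

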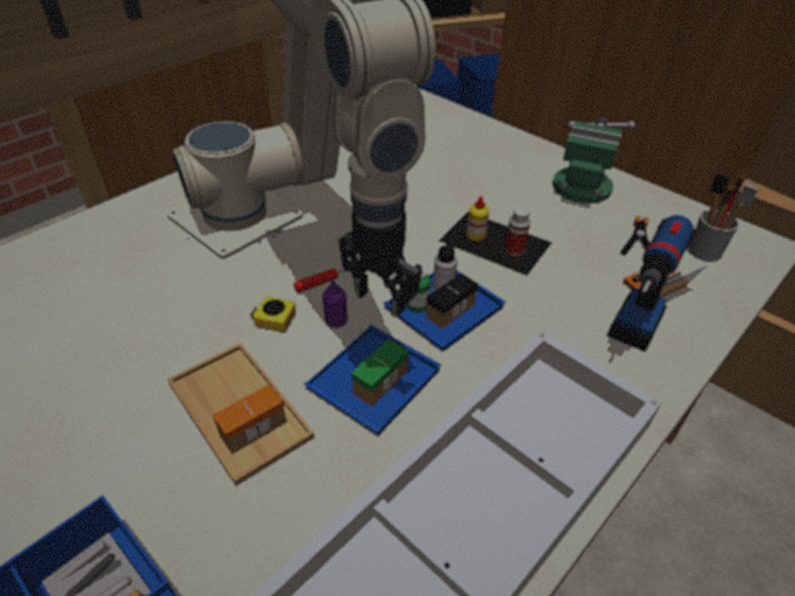

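The cartons are changed over: in the wrist view the green one is square in its place (bin x ≈ +16.5 mm, y ≈ +0.7 mm). The scene view shows the orange one in the wooden tray (250,415) and the can and bottle upright on the mat (517,232 and 479,220). Now I fetch the can.

```bash
python3 d.py 548,362.5,190,186.2
```

```text
t 27.65 tcp mm [ 603.9 -121.7  188.8] yaw 96.2 tilt 0.01 q6 1.13 op 0.732 F 0.0
548,362.5,190,186.2 -> [ 0.4874 -0.003  -0.0013] spin -90.0
```

apply_moves(deltas="0.04 0 0 -7; 0.085 -0.001 -0.001 -15; 0.135 -0.001 -0.001 -24; 0.19 -0.001 -0.001 -34; 0.245 -0.002 -0.001 -44; 0.3 -0.002 -0.001 -54; 0.355 -0.002 -0.001 -64; 0.41 -0.003 -0.001 -74; 0.455 -0.003 -0.001 -83; 0.4874 -0.003 -0.001 -90; 0.4874 -0.003 -0.001 -90; 0.4874 -0.003 -0.001 -90")

```text
clock: 29.15
tcp_pos: [0.5477, 0.3619, 0.1886]
orientation: [-0.001, -0.054, 0.999, -0.001]
contact_force: [0.2, -0.6, 0.1]
opening: 0.729
finger_force: 0.0
```

```bash
python3 - <<'E'
from h import *
p=imaging.camera("wrist")
E
python3 d.py 548,362.5,190,186.2 548,362.5,42,186.2
```

```text
t 29.2 tcp mm [548.  361.5 189. ] yaw -173.9 tilt 0.1 q6 0.35 op 0.733 F 0.0
548,362.5,190,186.2 -> [-0.0001  0.001  -0.001 ] spin -0.1
548,362.5,42,186.2 -> [-0.0003  0.0011  0.147 ] spin -0.1
```

apply_moves(deltas="0 0.001 0.03 0; 0 0.001 0.07 0; 0 0.001 0.11 0; 0 0.001 0.14 0; 0 0.001 0.148 0; 0 0.001 0.148 0; 0 0.001 0.148 0")

```text
clock: 30.08
tcp_pos: [0.5488, 0.3635, 0.0435]
orientation: [0.001, -0.054, 0.999, 0.0]
contact_force: [0.5, -0.5, 0.5]
opening: 0.733
finger_force: 0.0
```

apply_moves(deltas="0 0 0 0; 0 0 0 0; 0 0 0 0; 0 0 0 0; 0 0 0 0; 0 0 -0.01 0; 0 0 -0.01 0", claw=0, squeeze=40)

```text
clock: 30.95
tcp_pos: [0.5484, 0.3638, 0.053]
orientation: [0.001, -0.054, 0.999, 0.0]
contact_force: [0.2, 0.4, -1.5]
opening: 0.523
finger_force: 41.0
```

```bash
python3 d.py 544.5,-89,190,186.2
```

```text
t 30.95 tcp mm [548.4 363.8  53. ] yaw -173.8 tilt 0.09 q6 0.35 op 0.523 F 41.0
544.5,-89,190,186.2 -> [ 0.0528 -0.4496 -0.1373] spin 0.0
```

apply_moves(deltas="0 0 -0.04 0; 0 0 -0.095 0; 0 0 -0.14 0; 0.003 -0.03 -0.14 0; 0.01 -0.085 -0.14 0; 0.017 -0.145 -0.14 0; 0.024 -0.205 -0.14 0; 0.031 -0.265 -0.14 0; 0.038 -0.325 -0.14 0; 0.045 -0.385 -0.14 0; 0.05 -0.43 -0.14 0; 0.0528 -0.4496 -0.14 0")

```text
clock: 32.45
tcp_pos: [0.544, -0.0915, 0.1918]
orientation: [-0.0, -0.053, 0.999, -0.0]
contact_force: [0.5, -0.3, -1.3]
opening: 0.526
finger_force: 41.6
```

apply_moves(deltas="0 0 0 0; 0 0 0.03 0; 0 0 0.08 0; 0 0 0.12 0; 0 0 0.14 0; 0 0 0.147 0; 0 0 0.149 0; 0 0 0.15 0; 0 0 0.15 0")

```text
clock: 33.58
tcp_pos: [0.5448, -0.0888, 0.0434]
orientation: [0.001, -0.055, 0.999, 0.0]
contact_force: [-2.0, 2.8, 5.1]
opening: 0.526
finger_force: 41.8
```

apply_moves(deltas="0 0 0 0; 0 0 0 0; 0 0 0 0; 0 0 0 0; 0 0 -0.03 0; 0 0 -0.08 0; 0 0 -0.13 0; 0 0 -0.148 0; 0 0 -0.148 0", claw=73)

```text
clock: 34.7
tcp_pos: [0.5449, -0.0895, 0.1912]
orientation: [0.001, -0.054, 0.999, -0.001]
contact_force: [0.1, -0.8, -0.5]
opening: 0.729
finger_force: 0.0
```

```bash
python3 d.py 450.5,344,190,186.2
```

```text
t 34.7 tcp mm [544.9 -89.5 191.2] yaw -173.8 tilt 0.16 q6 -0.42 op 0.729 F 0.0
450.5,344,190,186.2 -> [0.0468 0.4412 0.0005] spin 0.0
```

apply_moves(deltas="0.004 0.035 0 0; 0.009 0.085 0 0; 0.015 0.145 0 0; 0.022 0.205 0 0; 0.028 0.265 0 0; 0.034 0.325 0 0; 0.041 0.385 0 0; 0.045 0.425 0 0; 0.047 0.441 0 0; 0.047 0.441 0 0")

```text
clock: 35.95
tcp_pos: [0.4492, 0.3442, 0.1888]
orientation: [-0.001, -0.055, 0.998, -0.001]
contact_force: [0.6, -0.2, 0.2]
opening: 0.728
finger_force: 0.0
```

apply_moves(deltas="0 0 0.03 0; 0 0 0.07 0; 0 0 0.11 0; 0 0 0.14 0; 0 0 0.149 0; 0 0 0.149 0; 0 0 0.149 0")

```text
clock: 36.83
tcp_pos: [0.4506, 0.344, 0.0423]
orientation: [0.001, -0.054, 0.999, 0.0]
contact_force: [-0.5, 0.6, 0.7]
opening: 0.731
finger_force: 0.0
```

apply_moves(deltas="0 0 0 0; 0 0 0 0; 0 0 0 0; 0 0 0 0; 0 0 0 0; 0 0 -0.01 0; 0 0 -0.01 0", claw=0, squeeze=40)

```text
clock: 37.7
tcp_pos: [0.4501, 0.3444, 0.0521]
orientation: [0.001, -0.054, 0.999, 0.0]
contact_force: [0.1, -0.8, -1.5]
opening: 0.527
finger_force: 41.1
```

```bash
python3 d.py 550,-163.7,190,186.2
```

```text
t 37.7 tcp mm [450.1 344.4  52.1] yaw -173.8 tilt 0.1 q6 0.4 op 0.527 F 41.1
550,-163.7,190,186.2 -> [-0.0443 -0.5158 -0.1382] spin 0.0
```

apply_moves(deltas="0 0 -0.04 0; 0 0 -0.095 0; 0 0 -0.14 0; -0.003 -0.03 -0.14 0; -0.007 -0.085 -0.14 0; -0.012 -0.145 -0.14 0; -0.017 -0.205 -0.14 0; -0.023 -0.265 -0.14 0; -0.028 -0.325 -0.14 0; -0.033 -0.385 -0.14 0; -0.038 -0.445 -0.14 0; -0.042 -0.495 -0.14 0")

```text
clock: 39.2
tcp_pos: [0.5452, -0.1458, 0.1909]
orientation: [0.0, -0.054, 0.999, -0.0]
contact_force: [0.0, 0.4, -1.4]
opening: 0.524
finger_force: 41.8
```

apply_moves(deltas="-0.002 -0.0205 0 0; -0.0022 -0.0208 0 0; -0.0022 -0.0208 0.03 0; -0.0022 -0.0208 0.08 0; -0.0022 -0.0208 0.12 0; -0.0022 -0.0208 0.14 0; -0.0022 -0.0208 0.147 0; -0.0022 -0.0208 0.149 0; -0.0022 -0.0208 0.1505 0; -0.0022 -0.0208 0.1505 0")

```text
clock: 40.45
tcp_pos: [0.55, -0.1633, 0.0423]
orientation: [0.001, -0.055, 0.999, 0.0]
contact_force: [-1.4, 2.5, 5.9]
opening: 0.526
finger_force: 42.2
```

Touched down. Release, rise, retreat clear of the trays and check.

apply_moves(deltas="0 0 0 0; 0 0 0 0; 0 0 0 0; 0 0 0 0; 0 0 -0.03 0; 0 0 -0.08 0; 0 0 -0.13 0; 0 0 -0.16 0; 0.05 0.02 -0.19 0; 0.1 0.04 -0.2 0; 0.13 0.06 -0.2 0; 0.13 0.06 -0.2 0", claw=73)

```text
clock: 41.95
tcp_pos: [0.4122, -0.1175, 0.2413]
orientation: [0.001, -0.054, 0.999, -0.0]
contact_force: [0.5, 0.5, -0.1]
opening: 0.728
finger_force: 0.0
```

apply_moves(deltas="0 0.05 0 0; 0 0.1 0 0; 0 0.16 0 0; 0 0.22 0 0; 0 0.28 0 0; 0 0.34 0 0; 0 0.38 0 0; 0 0.4 0 0; 0 0.4 0 0; 0 0.4 0 0")

```text
clock: 43.2
tcp_pos: [0.3709, 0.279, 0.2402]
orientation: [-0.0, -0.054, 0.999, -0.0]
contact_force: [0.6, -0.6, 0.2]
opening: 0.726
finger_force: 0.0
```

```bash
python3 d.py; python3 - <<'E'
from h import *
p=imaging.camera("top"); save(p,"t6.png",scale=1.42)
seg(p,(100,120,60),(125,255,255),.014,(278,150,360,225),"bin")
seg(p,(50,120,60),(80,255,255),.061,(285,155,360,192),"green")
seg(p,(5,180,80),(15,255,255),.064,(355,175,435,285),"orange")
seg(p,(0,150,60),(8,255,255),.100,(322,184,350,210),"nozzle (was 549.5 -165.0)")
seg(p,(0,0,130),(180,60,255),.105,(294,186,318,212),"whitecap (was 544.9 -89.9)")
E
```

```text
t 43.2 tcp mm [370.9 279.  240.2] yaw -173.8 tilt 0.04 q6 0.36 op 0.726 F 0.0
bin centre mm 585.7 -123.0 size 164.1 183.9 ang 6.2 blob 3816.5
green centre mm 601.7 -121.2 size 44.6 100.0 ang 5.8 blob 568.0
orange centre mm 497.4 -365.4 size 0.0 0.0 ang 0.0 blob 0.0
nozzle (was 549.5 -165.0) centre mm 549.5 -163.7 size 20.1 20.4 ang 42.8 blob 46.0
whitecap (was 544.9 -89.9) centre mm 544.3 -91.4 size 28.9 29.0 ang 25.6 blob 95.0
```

View pics/t6.png

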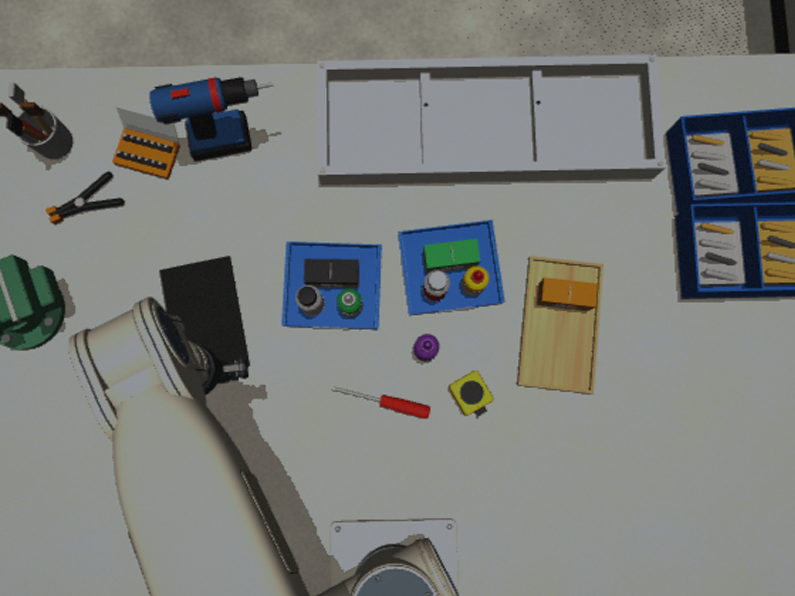

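The green carton is back in the bin (452,253). The can (436,285) and the bottle (477,281) are within 2 mm of where they started. The orange carton is in the wooden tray (568,292), the other blue tray looks unchanged, and the arm is clear. I'm handing in.

```bash
python3 -c "
from cell import bot
print(bot.job_done())"
```

```text
the job is handed in; nothing more can be done
None
```

The cartons are changed over, the can and bottle measure within 2 mm of where they started, and I handed the job in at about 43 s of robot time; it gave no verdict.

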